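# Pack the second casting and shut the case

### The arm

A 6-joint arm with a two-finger parallel gripper is mounted at the origin on a cart in front of the work surface, level with it; the furniture and walls round the work are solid. World frame = base frame: x ahead of the robot, y to its left, z up, the work surface at z = 0. Lengths are in mm, angles in rad, forces in N, time in s.
With the tool pointing down it reaches from about 300 to 775 mm from the base axis. Payload 14.6 kg.
Tool frame: the origin (TCP) lies midway between the tips of the shut fingers; the grasp point (between the pads) lies manip.grasp_offset behind it (manip.grasp_offset is the distance from the TCP to the grasp point, in mm); z points along the fingers, y is the direction in which the jaws open and shut (so a half turn about z gives the same grasp; the last joint's range is limited). The gripper opens to 94 mm and grips with 3 to 60 N. Pads are 16 mm wide; open, the fingers measure 119 mm over their backs; the gripper's body (75 mm by 177 mm) begins 78 mm behind the grasp point.
Start: joints at [1.274, 0.3, 1.521, -0, 1.321, -0.067], TCP at [125.279, 535.532, 205.446] pointing down, gripper open.
Joint ranges: [-3.03, 3.03], [-0.79, 2.21], [0.23, 2.52], [-1.04, 4.18], [0, 3.07], [-2.55, 2.55]. Speed limits (rad/s): [2.22, 2.22, 2.57, 3.14, 3.14, 3.14].

### API

Orientations are given as [roll, pitch, yaw] about the fixed x, y, z axes, in that order (R = Rz(yaw) Ry(pitch) Rx(roll)).
In Python, from cell import monitor, vision, order, manip gives the robot as it stands.
- The arm moves only by the shell command python3 -m jog 'ROWS' [FORCE]. ROWS is JSON, a list of rows, each a list of 7 numbers: the shift along the tool's x, y, z in cm, then the turn, a rotation vector about the tool's x, y, z in rad, then the opening in per cent of the stroke, from 0 (shut) to 100 (fully open). In form: [[tx, ty, tz, rx, ry, rz, jaw], ...]. A call has 1 to 8 rows; each row shifts and turns the commanded pose from where the row before left it, along the tool's axes as they then stand; what a row does not reach is not made up. A row lasts 1/10 s, in which the tool goes at most 50 mm and 8.59 degrees, less where a joint would pass 70% of its speed; a pose out of reach is approached as far as the arm can. A call is refused whole if a number of a shift passes 5 or a number of a turn 0.15, either way. A call with a gripper value outside its range is refused whole. The fingers move at their own pace and stop on an object; FORCE is the grip in N (left out, the last holds). Time passes only in rows, so rows that do not move let the fingers close. It gives the time, the measured TCP pose, the force and the opening at its end, in the units of the state.
- monitor.read_state(): the state, without advancing time (a new reading comes with each control period).
- vision.camera(name): name is "side" or "top"; returns a dict with "color" (420x560x3 uint8, blue, green, red), "fx", "fy", "cx", "cy" (pixels), "cam_to_world" (4x4, takes a point from camera to world coordinates). Camera axes: x right, y down, z forward; pixel columns grow to the right and rows downward; lengths in mm; the calibration is good to about 2 mm. A picture is of the moment at which its call begins. There is no depth.
- order.sign_off(): hands the job in, once; it reports no verdict.
The state is a dict: "clock": time; "joints": joint angles; "qd": joint speeds; "effort": joint torques, N m; "eef_pos": TCP position; "eef_rot": TCP orientation; "wrist_force": force on the tool from outside, world axes, zero at the start; "moment": the same for the moment, N m; "finger_gap": finger opening in mm.
Only numpy, scipy, OpenCV 4.12 (cv2) and the standard library are available. Lean on these libraries where they do the work, as an engineer would, in place of code of your own. Each camera call takes 0.05 s, during which the arm holds its last target.

### The job

The grey steel case on the bench has two bays, and one already holds a small flanged casting. Take the other casting, the one standing loose on the bench, and set it down gently, upright, in the empty bay, leaving the packed one in its own bay. Then swing the lid fully shut.

Things in the scene. Friction and masses are not known exactly. Their poses are not given: they have to be found in the camera images.
- loose_casting: Small dark cast-iron flanged boss with a bright bored top ring, 30 mm tall, 0.2 to 0.4 kg: 49 mm across at its foot (below 7 mm), tapering to 31 mm at the top, so grip it low, across the foot, from above at any yaw. It stands on the bench, outside the case, among a tape roll, a stepped steel block and a hex nut. Origin: centre of its underside; z up its bore.
- packed_casting: An identical casting that already stands in one of the two bays of the case (either one); it is to stay there. Origin: centre of its underside; z up its bore.
- case: Grey steel case, fixed, 124 (x) x 160 (y) x 45 mm outside, walls and floor 3 mm. Origin: centre of its underside; z up, -x its front, towards the robot. A divider 3 mm thick, 39 mm high at y = 0 makes two bays centred at y = +39.5 and -39.5 mm, each 118 (x) x 75 (y) mm inside, floor at z = 3 mm. The lid's hinge line lies along y at x = +62, z = 45.5 mm.
- lid (a joint): Lid angle in rad: 0 shut, 1.57 upright, 2.1 fully open; starts 1.65 to 1.85, leaning away from the robot. A plate 124 x 160 x 5 mm on a stiff hinge at the case's far (+x) rim; it stays where it is left, 2 to 5 N at the free edge moves it. A knob 28 mm across, 43 mm tall stands on its outer face on the centre line, 94 mm from the hinge; push the outer face beside it.
Not all that is in view belongs to the job. What is shaped like the packed_casting but brown or white is not meant.

How it is judged:
By the outcome, as a careful person would: the job done as asked, in the order asked, and still so for the second after the job is handed in, with the robot touching nothing.
It also fails if it takes over 51 s, if anything falls off the work surface, if the arm or the gripper's body presses on something with over 40 N, if the wrist force passes 120 N, or if a joint passes its speed limit or range.

## Working session

There is one attempt and no reset: what is moved stays moved. The work goes in short steps, Python scripts to look and compute and a shell command to move; the robot and the scene stay as the last step left them, time stands still between calls to the robot, and variables do not carry over. Pictures are saved under pics/ and viewed, and the job is handed in when it is done.

```bash
mkdir -p pics; ls; python3 - <<'E'
from cell import monitor, vision, order, manip
import cv2,json
print(monitor.read_state(), manip.grasp_offset)
for n in("side","top"):
    c=vision.camera(n); cv2.imwrite(f"pics/{n}0.png",c["color"]); print(n,c["fx"],c["fy"],c["cx"],c["cy"],c["cam_to_world"])
E
```

```text
pics
{'clock': 0.0, 'joints': array([ 1.27440052e+00,  3.00485375e-01,  1.52158506e+00,  1.32834281e-06,
        1.32072027e+00, -6.66132815e-02]), 'qd': array([-0.00038394, -0.0008384 , -0.00056113,  0.00075817,  0.00048175,
       -0.00216697]), 'effort': array([ 5.61427732e-04, -5.31784201e+01, -3.52737808e+01,  7.08972942e-02,
        2.43730098e-02, -7.03275646e-05]), 'eef_pos': array([125.20161286, 535.28221475, 204.87682549]), 'eef_rot': array([-3.14039735e+00, -8.10305161e-05,  2.91180975e+00]), 'wrist_force': array([0.11265455, 0.69246842, 0.20430364]), 'moment': array([-0.02041096, -0.04268168,  0.05182556]), 'finger_gap': 94.13325280519122} 18.8
side 506.9968075133763 506.9968075133763 281.89547204409183 210.42696041625987 [[ 9.94400790e-01 -5.79073158e-02  8.83957628e-02  4.65840443e+02]
 [-1.03890105e-01 -3.82644345e-01  9.18036029e-01 -9.26969922e+02]
 [-1.93368635e-02 -9.22079198e-01 -3.86517836e-01  4.72583971e+02]
 [ 0.00000000e+00  0.00000000e+00  0.00000000e+00  1.00000000e+00]]
top 535.8238087061513 535.8238087061513 275.49683649443097 198.0372996535821 [[-1.11016116e-01 -9.71603028e-01  2.08956879e-01  3.32478413e+02]
 [-9.93812398e-01  1.09276968e-01 -1.98862026e-02  1.78038608e+01]
 [-3.51267954e-03 -2.09871626e-01 -9.77722641e-01  1.17372514e+03]
 [ 0.00000000e+00  0.00000000e+00  0.00000000e+00  1.00000000e+00]]
```

View pics/side0.png

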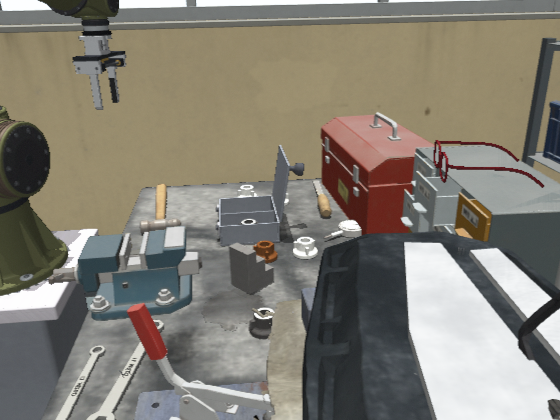

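View pics/top0.png

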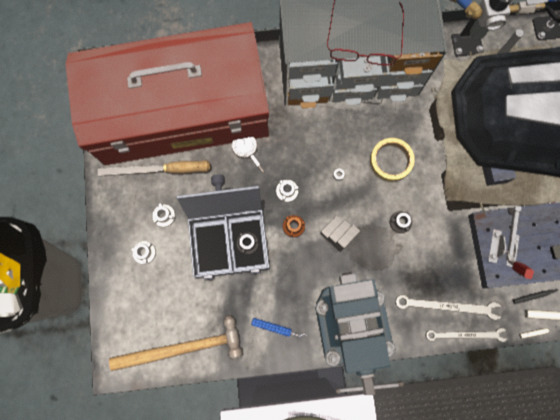

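The top view shows the case at about (230,245), with the packed casting in its right bay at (247,241) and the left bay empty. The loose dark casting is at about (402,221) in the top view and (262,318) in the side view. The brown and white ones are decoys. I'll enlarge both views.

```bash
python3 - <<'E'
import cv2,numpy as np
t=cv2.imread("pics/top0.png");s=cv2.imread("pics/side0.png")
def crop(im,x,y,w,h,f): return cv2.resize(im[y:y+h,x:x+w],None,fx=f,fy=f,interpolation=cv2.INTER_CUBIC)
cv2.imwrite("pics/t_case.png",crop(t,170,170,110,115,5))
cv2.imwrite("pics/s_case.png",crop(s,205,135,110,120,5))
a=crop(t,380,200,45,45,8);b=crop(s,240,290,45,45,8)
cv2.imwrite("pics/loose.png",np.hstack([a,b]))
E
```

```text
(no output)
```

View pics/t_case.png

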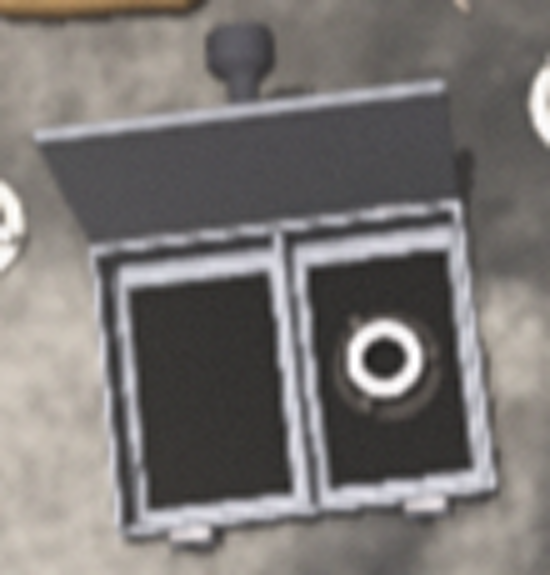

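View pics/s_case.png

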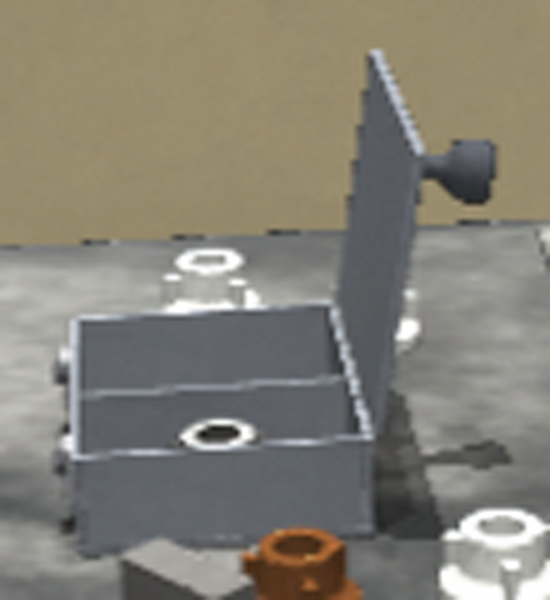

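View pics/loose.png

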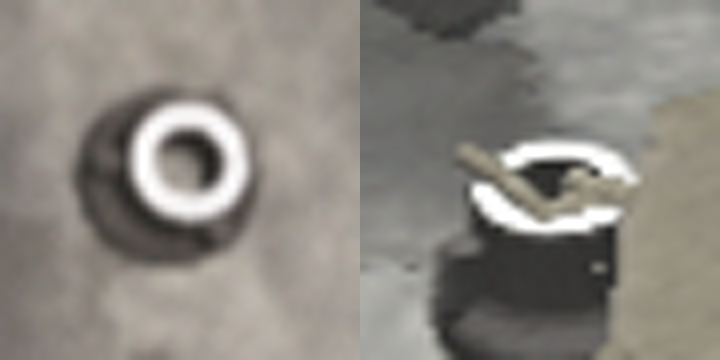

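```bash
cat > h.py <<'E'
import numpy as np
S=dict(f=506.9968075,c=(281.895472,210.42696),T=np.array([[9.94400790e-01,-5.79073158e-02,8.83957628e-02,4.65840443e+02],[-1.03890105e-01,-3.82644345e-01,9.18036029e-01,-9.26969922e+02],[-1.93368635e-02,-9.22079198e-01,-3.86517836e-01,4.72583971e+02]]))
T=dict(f=535.8238087,c=(275.4968365,198.0373),T=np.array([[-1.11016116e-01,-9.71603028e-01,2.08956879e-01,3.32478413e+02],[-9.93812398e-01,1.09276968e-01,-1.98862026e-02,1.78038608e+01],[-3.51267954e-03,-2.09871626e-01,-9.77722641e-01,1.17372514e+03]]))
def ray(C,p):
    d=C['T'][:,:3]@np.array([(p[0]-C['c'][0])/C['f'],(p[1]-C['c'][1])/C['f'],1]);return C['T'][:,3],d/np.linalg.norm(d)
def tri(pt,ps):
    A=np.zeros((3,3));b=np.zeros(3);R=[ray(T,pt),ray(S,ps)]
    for o,d in R:
        P=np.eye(3)-np.outer(d,d);A+=P;b+=P@o
    x=np.linalg.solve(A,b);return x.round(1),[round(float(np.linalg.norm((np.eye(3)-np.outer(d,d))@(x-o))),1) for o,d in R]
def onz(C,p,z):
    o,d=ray(C,p);return (o+d*(z-o[2])/d[2]).round(1)
def proj(C,X):
    q=C['T'][:,:3].T@(np.array(X)-C['T'][:,3]);return (q[:2]/q[2]*C['f']+C['c']).round(1)
E
python3 - <<'E'
from h import *
tc=lambda x,y:(170+x/5-.4,170+y/5-.4); sc=lambda x,y:(205+x/5-.4,135+y/5-.4)
print('loose ring',tri((403.06,219.7),(263.7,313.1)), onz(T,(403.06,219.7),30))
P=dict(FR=((495,490),(77,457)),BR=((460,203),(372,437)),FL=((122,537),(72,320)),BL=((93,248),(333,305)),ring=((385,358),(218,435)),lidL=((38,135),(375,52)),lidR=((443,85),(422,155)),knob=((240,43),(485,170)))
for k,(a,b) in P.items(): print(k,tri(tc(*a),sc(*b)),onz(T,tc(*a),45))
# bench items top view
for n,p in dict(vise=(345,285),visejaw=(348,275),tape=(392,159),tapeedge=(392,180),step=(341,233),nut=(339,174),knobw=(287,190),orange=(293,226),toolboxfront=(180,150),tray=(447,200),tbR=(268,136),plate=(474,210)).items(): print(n,onz(T,p,20))
E
```

```text
loose ring (array([ 498. , -274.3,   30. ]), [0.5, 0.5]) [ 498.5 -274.3   30. ]
FR (array([428.5,  25.9,  44.7]), [1.3, 1.3]) [427.1  25.8  45. ]
BR (array([550.9,  27.4,  45.1]), [0.4, 0.4]) [550.5  27.4  45. ]
FL (array([425.6, 183. ,  44.3]), [0.5, 0.5]) [425.  182.8  45. ]
BL (array([548.6, 185.6,  43.6]), [0.2, 0.2]) [548.6 185.4  45. ]
ring (array([488.9,  66.6,  33. ]), [0.3, 0.3]) [487.6  66.1  45. ]
lidL (array([571.4, 185.2, 165.4]), [0.6, 0.6]) [600.6 205.2  45. ]
lidR (array([573.9,  28. , 165.9]), [0.1, 0.1]) [603.1  29.2  45. ]
knob (array([609.3, 107.4, 132. ]), [0.8, 0.8]) [631.6 115.   45. ]
vise [ 374.5 -131.6   20. ]
visejaw [ 394.7 -140.9   20. ]
tape [ 638.6 -274.4   20. ]
tapeedge [ 590.8 -266.8   20. ]
step [ 486.  -138.4   20. ]
nut [ 617.6 -152.    20. ]
knobw [594.3 -32.9  20. ]
orange [512.9 -36.6  20. ]
toolboxfront [712.7 195.3  20. ]
tray [ 532.5 -379.8   20. ]
tbR [723.4  -4.7  20. ]
plate [ 503.9 -434.5   20. ]
```

```bash
python3 - <<'E'
import cv2
s=cv2.imread("pics/side0.png")
cv2.imwrite("pics/s_grip.png",cv2.resize(s[0:115,40:150],None,fx=5,fy=5,interpolation=cv2.INTER_CUBIC))
from h import *
print(proj(S,[125,535,205]))
E
```

```text
[107.9 105.5]
```

View pics/s_grip.png

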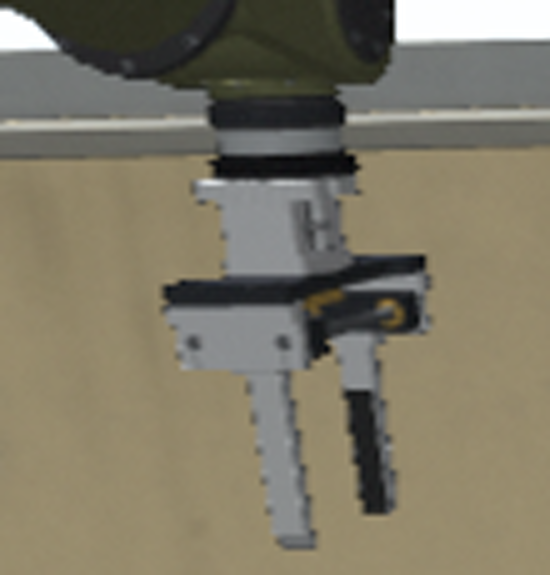

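```bash
python3 -m jog '[[0,0,0,0,0,0.149,100],[0,0,0,0,0,0.149,100],[0,0,0,0,0,0.149,100],[0,0,0,0,0,0.149,100],[0,0,0,0,0,0.149,100],[0,0,0,0,0,0.149,100],[0,0,0,0,0,0.149,100],[0,0,0,0,0,0.149,100]]'
python3 -m jog '[[0,0,0,0,0,0.149,100]]'
python3 - <<'E'
import cv2,numpy as np
t=cv2.imread("pics/top0.png");s=cv2.imread("pics/side0.png")
cv2.imwrite("pics/tb.png",np.hstack([cv2.resize(t[10:210,60:300],None,fx=1.65,fy=1.65),cv2.resize(s[100:265,210:420],None,fx=1.88,fy=2)]))
E
```

```text
clock: 0.9
eef_pos: [125.2, 535.4, 205.1]
eef_rot: [-3.141, 0.001, 1.714]
wrist_force: [0.1, -0.4, 0.5]
finger_gap: 93.9
clock: 1.0
eef_pos: [125.2, 535.4, 205.1]
eef_rot: [-3.141, 0.001, 1.565]
wrist_force: [0.5, 0.9, -0.3]
finger_gap: 94.2
```

View pics/tb.png

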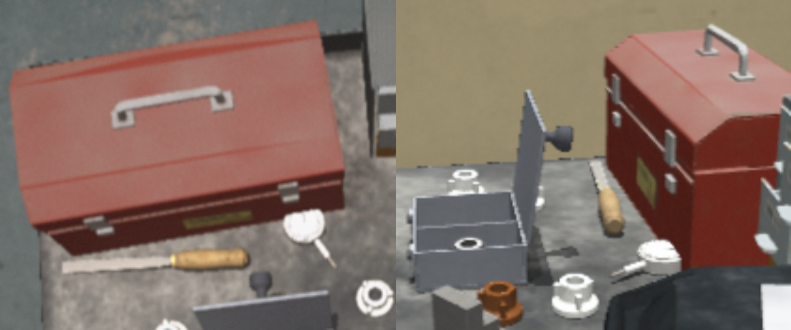

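```bash
python3 - <<'E'
from h import *
print(tri((78,144.5),(321.7,128.5)),tri((268,118),(367.4,172.5)), onz(T,(104,159),0),onz(T,(268,136),0))
print(tri((218,180),(302,169)))
E
```

```text
(array([702.5, 376.5, 152.2]), [0.9, 0.9]) (array([720. ,  -6.8, 153.7]), [3.9, 3.9]) [717.4 372.2   0. ] [730.1  -5.1   0. ]
(array([608. , 107. , 130.7]), [2.9, 2.9])
```

```bash
python3 -m jog '[[-3.6,3,0,0,0,0,100],[-3.6,3,0,0,0,0,100],[-3.6,3,0,0,0,0,100],[-3.6,3,0,0,0,0,100],[-3.6,3,0,0,0,0,100],[-3.6,3,0,0,0,0,100],[-3.6,3,0,0,0,0,100],[-3.6,3,0,0,0,0,100]]'
python3 -m jog '[[-3.6,3,0,0,0,0,100],[-3.6,3,0,0,0,0,100],[-3.6,3,2,0,0,0,100],[0,0,4,0,0,0,100],[0,0,1,0,0,0,100]]'
```

```text
clock: 1.8
eef_pos: [366.0, 245.8, 205.4]
eef_rot: [3.142, 0.0, 1.571]
wrist_force: [0.6, 0.9, 0.1]
finger_gap: 93.6
clock: 2.3
eef_pos: [453.3, 138.9, 132.3]
eef_rot: [-3.136, 0.001, 1.569]
wrist_force: [-0.3, 0.4, -0.2]
finger_gap: 94.2
```

```bash
python3 -m jog '[[-2,3,0,0,0,0,100],[-1.4,1.5,0,0,0,0,100],[0,1.2,0,0,0,0,100],[0,1.2,0,0,0,0,100]]'
python3 -m jog '[[0,1,0,0,0,0,100],[0,0.6,0,0,0,0,100]]'
```

```text
clock: 2.7
eef_pos: [523.7, 106.7, 136.4]
eef_rot: [-3.14, 0.0, 1.571]
wrist_force: [-1.8, -0.4, -0.7]
finger_gap: 93.6
clock: 2.9
eef_pos: [540.0, 106.9, 136.2]
eef_rot: [-3.141, -0.0, 1.572]
wrist_force: [-2.4, 0.6, -0.5]
finger_gap: 94.2
```

```bash
python3 -m jog '[[0,-2.2,0,0,0,0,100],[0,-2,-3,0,0,0,100],[-3.1,0,-2,0,0,0,100],[-5,0,0,0,0,0,100],[-5,0,0,0,0,0,100],[-5,0,0,0,0,0,100],[-5,0,0,0,0,0,100],[-5,0,0,0,0,0,100]]'
python3 -m jog '[[-5,0,0,0,0,0,100],[-5,0,3,0,0,0,100],[0,0,4,0,0,0,100],[0,0,3,0,0,0,100]]'
python3 - <<'E'
from cell import vision
import cv2,numpy as np
t=vision.camera("top")["color"];s=vision.camera("side")["color"]
cv2.imwrite("pics/g1.png",np.hstack([cv2.resize(t[130:320,170:470],None,fx=1.33,fy=1.33),cv2.resize(s[130:350,200:350],None,fx=2,fy=2)[:252*2]][:1]))
cv2.imwrite("pics/g1s.png",cv2.resize(s[130:390,150:400],None,fx=2.2,fy=2.2))
E
```

```text
clock: 3.7
eef_pos: [497.6, -176.5, 186.6]
eef_rot: [3.14, 0.0, 1.571]
wrist_force: [1.1, -0.1, -1.1]
finger_gap: 93.8
clock: 4.1
eef_pos: [497.2, -268.3, 88.4]
eef_rot: [-3.141, -0.0, 1.569]
wrist_force: [-0.3, 0.3, -0.4]
finger_gap: 94.4
```

View pics/g1.png

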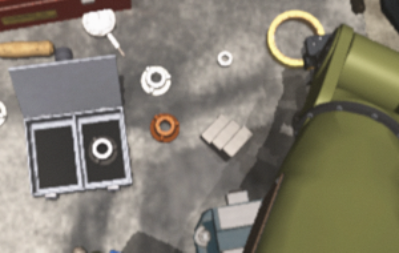

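View pics/g1s.png

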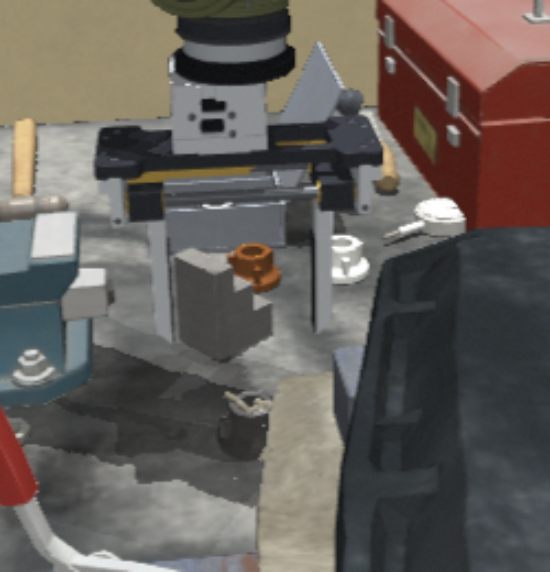

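```bash
python3 - <<'E'
from h import *
a,b=proj(S,[497-53,-268,88]),proj(S,[497+53,-268,88])
print([(p-[150,130])*2.2 for p in(a,b)], [(proj(S,[498.2,-274.3,0])-[150,130])*2.2])
E
```

```text
[array([167.42, 330.88]), array([323.4 , 319.88])] [array([252.56, 438.68])]
```

The tip projection matches the picture: fingers at (165,335) and (322,330) in the crop, with the casting at (245,425) below. Now I'll descend.

```bash
python3 -m jog '[[-0.6,0.1,3,0,0,0,100],[0,0,3,0,0,0,100],[0,0,1.5,0,0,0,100],[0,0,0.9,0,0,0,100],[0,0,0,0,0,0,100]]' 25
python3 -m jog '[[0,0,0,0,0,0,60],[0,0,0,0,0,0,45],[0,0,0,0,0,0,45],[0,0,0,0,0,0,45],[0,0,0,0,0,0,45],[0,0,0,0,0,0,45]]' 25
```

```text
clock: 4.7
eef_pos: [499.1, -273.5, 6.5]
eef_rot: [3.142, 0.0, 1.571]
wrist_force: [-0.5, 0.4, 0.1]
finger_gap: 93.6
clock: 5.3
eef_pos: [498.7, -273.7, 6.2]
eef_rot: [3.141, 0.0, 1.571]
wrist_force: [-1.0, -0.1, 0.5]
finger_gap: 49.8
```

```bash
python3 -m jog '[[0,0,0,0,0,0,60],[0,0,0.4,0,0,0,60],[0,0,0,0,0,0,60],[0,0,0,0,0,0,40],[0,0,0,0,0,0,40],[0,0,0,0,0,0,40],[0,0,0,0,0,0,40],[0,0,0,0,0,0,40]]' 30
python3 -m jog '[[0,0,-0.5,0,0,0,40],[0,0,-1.5,0,0,0,40],[0,0,-3,0,0,0,40],[0,0,0,0,0,0,40]]'
```

```text
clock: 6.1
eef_pos: [498.6, -273.6, 2.0]
eef_rot: [-3.141, -0.0, 1.571]
wrist_force: [-0.5, -0.0, -2.2]
finger_gap: 47.1
clock: 6.5
eef_pos: [500.6, -274.8, 56.7]
eef_rot: [3.136, 0.004, 1.571]
wrist_force: [0.1, -0.9, -1.7]
finger_gap: 46.9
```

```bash
python3 -m jog '[[0,0,-4,0,0,0,40],[0,0,-4,0,0,0,40],[3,0,0,0,0,0,40],[4,0,0,0,0,0,40]]'
python3 - <<'E'
from cell import vision
import cv2
s=vision.camera("side")["color"]
cv2.imwrite("pics/g2s.png",cv2.resize(s[130:350,180:360],None,fx=2.7,fy=2.7))
E
```

```text
clock: 6.9
eef_pos: [498.8, -203.9, 133.1]
eef_rot: [3.14, 0.001, 1.569]
wrist_force: [0.6, 1.3, -2.9]
finger_gap: 46.9
```

View pics/g2s.png

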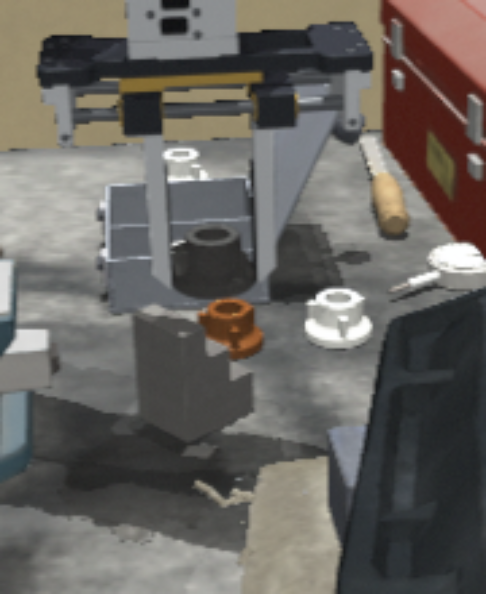

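```bash
python3 -m jog '[[2,0,0,0,0,0,40],[4,0,0,0,0,0,40],[5,0,0,0,0,0,40],[5,0,0,0,0,0,40],[5,0,0,0,0,0,40],[5,-0.7,0,0,0,0,40],[4,-1,0,0,0,0,40],[3,0,0,0,0,0,40]]'
python3 -m jog '[[1.9,0,0,0,0,0,40],[0,0,1,0,0,0,40],[0,0,2.5,0,0,0,40],[0,0,2,0,0,0,40],[0,0,0,0,0,0,40]]'
python3 - <<'E'
from cell import vision
import cv2
for n in("side","top"):cv2.imwrite(f"pics/p1{n}.png",cv2.resize(vision.camera(n)["color"][110:290,160:360],None,fx=3,fy=3))
E
```

```text
clock: 7.75
eef_pos: [480.5, 128.1, 132.1]
eef_rot: [-3.141, -0.0, 1.572]
wrist_force: [0.8, 0.2, -2.0]
finger_gap: 46.7
clock: 8.25
eef_pos: [480.2, 143.8, 74.4]
eef_rot: [-3.137, 0.001, 1.57]
wrist_force: [-0.2, -0.5, -2.4]
finger_gap: 46.6
```

View pics/p1side.png

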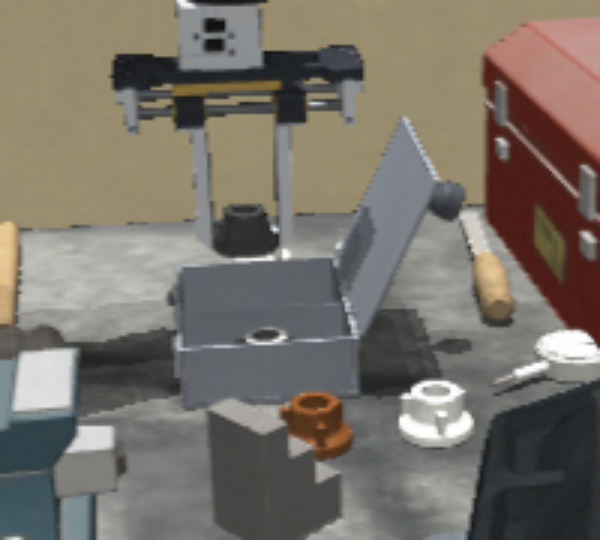

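View pics/p1top.png

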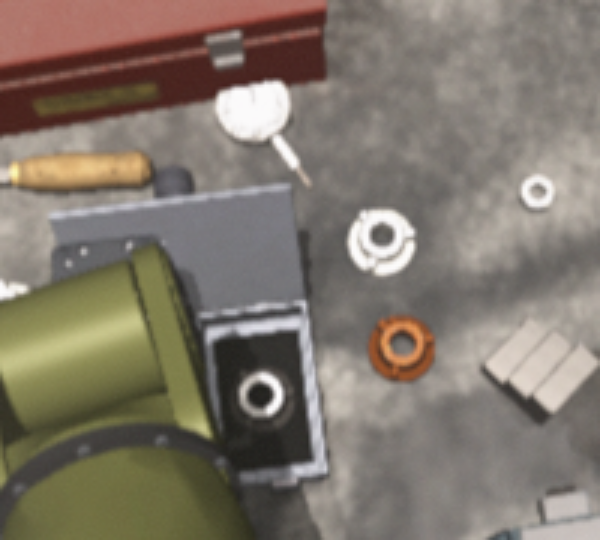

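The casting is held upright at (245,230) in the side crop, above the empty far bay, and the lid leans well clear at (390,220). I'll lower it into the bay.

```bash
python3 -m jog '[[0.1,0.2,2,0,0,0,40],[0,0,2,0,0,0,40],[0,0,1.5,0,0,0,40],[0,0,0.6,0,0,0,40],[0,0,0,0,0,0,40],[0,0,0,0,0,0,40]]'

```

```text
clock: 8.95
eef_pos: [484.4, 145.9, 17.2]
eef_rot: [3.14, -0.0, 1.571]
wrist_force: [0.4, 0.2, -2.1]
finger_gap: 46.8
```

```bash
python3 -m jog '[[0,0,0.4,0,0,0,40],[0,0,0.3,0,0,0,40],[0,0,0.2,0,0,0,40],[0,0,0,0,0,0,40]]'
python3 -m jog '[[0,0,0.1,0,0,0,40],[0,0,0.1,0,0,0,40],[0,0,0,0,0,0,40]]'
```

```text
clock: 9.35
eef_pos: [483.6, 145.8, 6.9]
eef_rot: [-3.141, 0.0, 1.571]
wrist_force: [0.9, -0.6, -2.8]
finger_gap: 46.6
clock: 9.65
eef_pos: [483.8, 145.9, 5.0]
eef_rot: [3.142, -0.0, 1.571]
wrist_force: [-0.3, -0.6, -2.6]
finger_gap: 47.2
```

```bash
python3 -m jog '[[0,0,0.05,0,0,0,40],[0,0,0,0,0,0,40]]'
python3 -m jog '[[0,0,0.05,0,0,0,40],[0,0,0,0,0,0,40]]'
python3 -m jog '[[0,0,0.05,0,0,0,40],[0,0,0,0,0,0,40]]'
```

```text
clock: 9.85
eef_pos: [483.8, 145.9, 4.9]
eef_rot: [3.141, -0.0, 1.571]
wrist_force: [-2.0, 0.2, 3.8]
finger_gap: 46.8
clock: 10.05
eef_pos: [483.9, 145.9, 4.8]
eef_rot: [3.141, -0.0, 1.571]
wrist_force: [-5.9, -2.0, 10.8]
finger_gap: 46.5
clock: 10.25
eef_pos: [483.9, 145.9, 4.7]
eef_rot: [3.141, 0.0, 1.571]
wrist_force: [-8.3, -0.9, 18.1]
finger_gap: 46.8
```

```bash
python3 -m jog '[[0,0,-0.1,0,0,0,40],[0,0,0,0,0,0,46],[0,0,0,0,0,0,52],[0,0,0,0,0,0,60],[0,0,0,0,0,0,66],[0,0,0,0,0,0,66],[0,0,0,0,0,0,66]]'
python3 -m jog '[[0,0,-1,0,0,0,66],[0,0,-2,0,0,0,66],[0,0,-4,0,0,0,66],[0,0,-4,0,0,0,66],[0,0,-4,0,0,0,66]]'
```

```text
clock: 10.95
eef_pos: [483.8, 145.8, 4.6]
eef_rot: [3.142, 0.0, 1.571]
wrist_force: [0.3, 1.1, 0.7]
finger_gap: 62.2
clock: 11.45
eef_pos: [483.5, 145.8, 157.0]
eef_rot: [3.141, -0.0, 1.571]
wrist_force: [0.7, -0.2, 0.4]
finger_gap: 62.6
```

```bash
python3 -m jog '[[0,0,-4,0,0,0,66],[0,0,-4,0,0,-0.149,0],[0,0,0,0,0,-0.149,0],[0,0,0,0,0,-0.149,0],[0,0,0,0,0,-0.149,0],[0,0,0,0,0,-0.149,0],[0,0,0,0,0,-0.149,0],[0,0,0,0,0,-0.149,0]]'
python3 -m jog '[[0,0,0,0,0,-0.149,0],[0,0,0,0,0,-0.149,0],[0,0,0,0,0,-0.149,0],[0,0,0,0,0,-0.08,0]]'
python3 - <<'E'
from cell import vision
import cv2
for n in("side","top"):cv2.imwrite(f"pics/q1{n}.png",cv2.resize(vision.camera(n)["color"][110:290,160:360],None,fx=3,fy=3))
E
```

```text
clock: 12.25
eef_pos: [483.6, 145.8, 235.4]
eef_rot: [3.141, 0.0, 2.62]
wrist_force: [-0.1, -0.1, -1.0]
finger_gap: 9.5
clock: 12.65
eef_pos: [483.6, 145.8, 235.4]
eef_rot: [3.141, 0.001, -3.137]
wrist_force: [0.4, -0.6, -0.7]
finger_gap: 0.6
```

View pics/q1side.png

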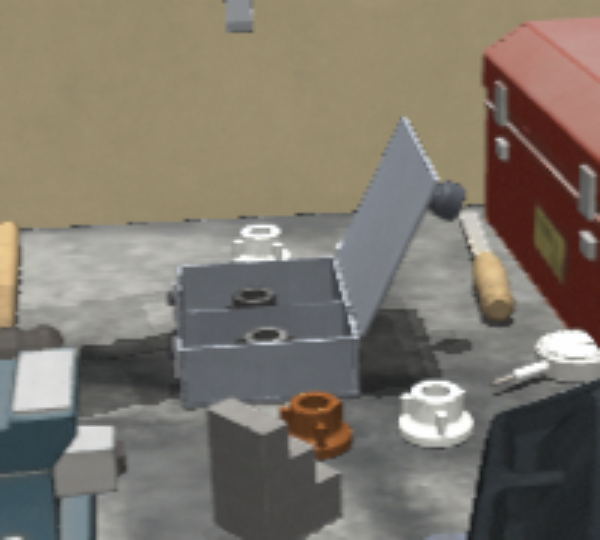

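View pics/q1top.png

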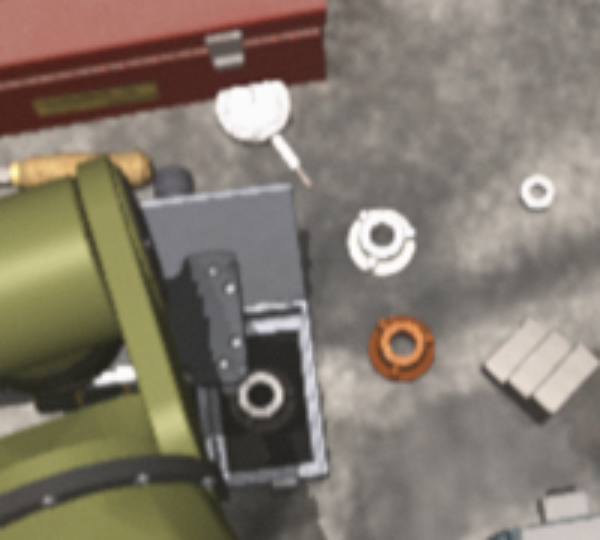

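```bash
python3 - <<'E'
from h import *
f=lambda x,y:(160+x/3-.33,110+y/3-.33)
print(tri(f(292,186),f(437,181)), tri(f(173,170),f(463,200)))
E
```

```text
(array([606.6,  27.3, 155.2]), [0.2, 0.2]) (array([637.9, 107.4, 113.2]), [0.7, 0.7])
```

```bash
python3 -m jog '[[-4,0,0,0,0,0,0],[-4,0,0,0,0,0,0],[-4,0,0,0,0,0,0],[-3,0,0,0,0,0,0],[0,0,3,0,0,0,0],[0,0,4,0,0,0,0],[0,0,2.2,0,0,0,0],[0,0,0,0,0,0,0]]'
python3 - <<'E'
from cell import vision
import cv2
cv2.imwrite("pics/r1.png",cv2.resize(vision.camera("side")["color"][60:260,200:400],None,fx=3,fy=3))
E
```

```text
clock: 13.55
eef_pos: [632.4, 145.5, 139.6]
eef_rot: [-3.141, -0.005, 3.138]
wrist_force: [-0.7, 0.0, 0.1]
finger_gap: 0.6
```

View pics/r1.png

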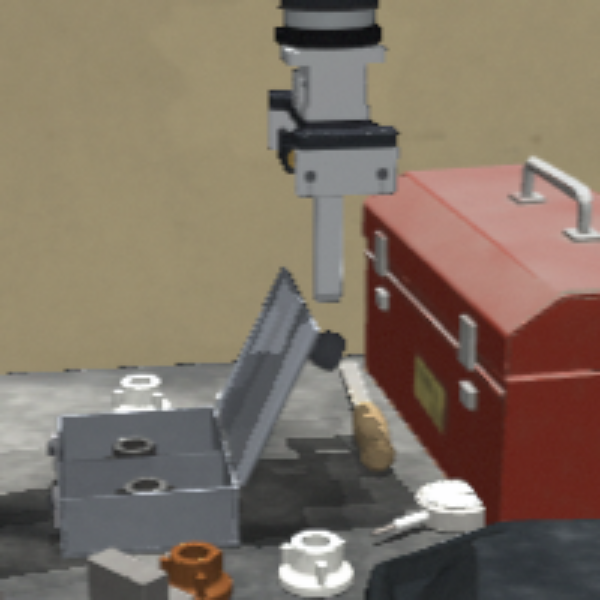

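```bash
python3 -m jog '[[1,0,0.5,0,0,0,0],[1.5,0,0,0,0,0,0],[1.5,0,0,0,0,0,0],[1.5,0,0,0,0,0,0]]'
python3 -m jog '[[1.5,0,0,0,0,0,0],[1.5,0,0,0,0,0,0],[1.5,0,0,0,0,0,0],[1,0,0,0,0,0,0]]'
```

```text
clock: 14.0
eef_pos: [579.8, 145.9, 140.8]
eef_rot: [3.141, 0.005, 3.139]
wrist_force: [3.1, 0.3, 1.8]
finger_gap: 0.4
clock: 14.4
eef_pos: [524.2, 146.0, 140.0]
eef_rot: [3.141, 0.004, 3.14]
wrist_force: [2.2, 0.5, -1.3]
finger_gap: 0.4
```

```bash
python3 - <<'E'
from cell import vision
import cv2
cv2.imwrite("pics/r2.png",cv2.resize(vision.camera("side")["color"][60:260,200:400],None,fx=3,fy=3))
E
```

```text
(no output)
```

View pics/r2.png

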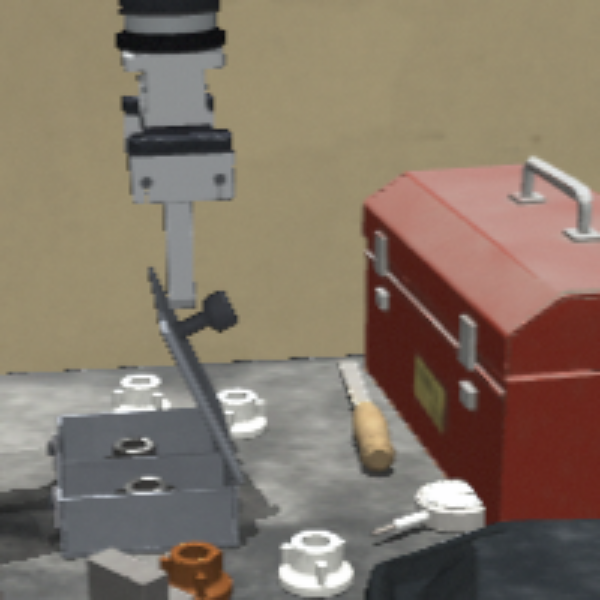

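```bash
python3 -m jog '[[1.2,0,0.6,0,0,0,0],[1.1,0,0.7,0,0,0,0],[1.1,0,1,0,0,0,0],[1.1,0,1.1,0,0,0,0]]'
python3 -m jog '[[0.7,0,1.3,0,0,0,0],[0.7,0,1.3,0,0,0,0],[0.3,0,1.2,0,0,0,0],[0,0,0,0,0,0,0]]'
```

```text
clock: 14.85
eef_pos: [479.5, 146.0, 104.7]
eef_rot: [3.141, 0.003, 3.14]
wrist_force: [1.8, -0.1, 1.1]
finger_gap: 0.2
clock: 15.25
eef_pos: [461.4, 145.8, 64.9]
eef_rot: [-3.141, -0.002, 3.141]
wrist_force: [0.1, -0.4, 0.2]
finger_gap: 0.6
```

```bash
python3 -m jog '[[0.2,0,0.6,0,0,0,0],[0,0,0.5,0,0,0,0],[0,0,0.2,0,0,0,0],[0,0,0,0,0,0,0]]'
python3 -m jog '[[0,0,0.1,0,0,0,0],[0,0,0.1,0,0,0,0],[0,0,0,0,0,0,0]]'
python3 - <<'E'
from cell import vision
import cv2
cv2.imwrite("pics/r3.png",cv2.resize(vision.camera("side")["color"][100:260,180:380],None,fx=3.5,fy=3.5))
E
```

```text
clock: 15.65
eef_pos: [459.8, 145.8, 52.4]
eef_rot: [-3.142, -0.0, 3.141]
wrist_force: [0.1, 0.1, -1.2]
finger_gap: 0.5
clock: 15.95
eef_pos: [459.9, 145.9, 50.8]
eef_rot: [3.142, 0.0, 3.141]
wrist_force: [-0.4, 0.0, 1.7]
finger_gap: 0.1
```

View pics/r3.png

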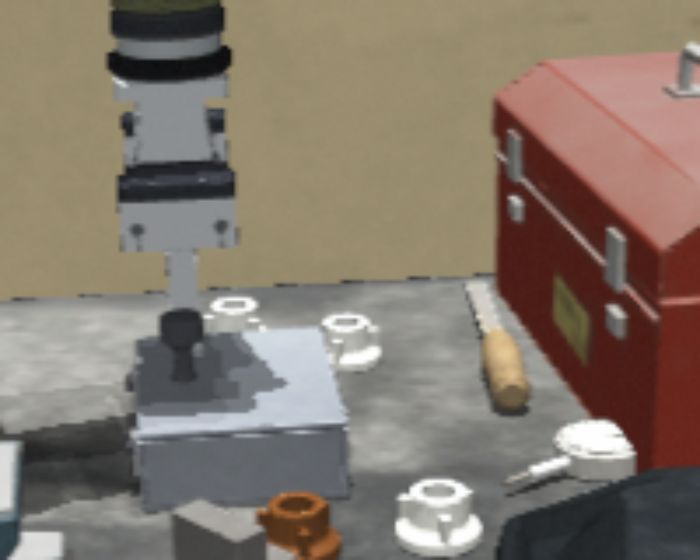

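The lid looks shut, with its near edge at (240,430) in line with the rim. I'll press gently until the force rises.

```bash
python3 -m jog '[[0,0,0.05,0,0,0,0],[0,0,0,0,0,0,0]]'
python3 -m jog '[[0,0,0.05,0,0,0,0],[0,0,0,0,0,0,0]]'
python3 -m jog '[[0,0,0.05,0,0,0,0],[0,0,0,0,0,0,0]]'
```

```text
clock: 16.2
eef_pos: [459.9, 145.9, 50.7]
eef_rot: [3.142, 0.0, 3.141]
wrist_force: [-3.2, -0.8, 9.1]
finger_gap: 0.4
clock: 16.4
eef_pos: [460.0, 145.9, 50.6]
eef_rot: [3.142, 0.001, 3.141]
wrist_force: [-5.9, -1.9, 16.0]
finger_gap: 0.6
clock: 16.6
eef_pos: [460.0, 145.9, 50.5]
eef_rot: [3.141, 0.001, 3.141]
wrist_force: [-8.9, -2.4, 22.3]
finger_gap: 0.4
```

Force is rising at 50.5 mm, which is the outer face height of a shut lid. I'll lift off, back away and check.

```bash
python3 -m jog '[[0,0,-0.3,0,0,0,0],[0,0,-2,0,0,0,0],[0,0,-4,0,0,0,0],[0,0,-5,0,0,0,0],[0,4,-3,0,0,0,0],[0,5,0,0,0,0,0],[0,5,0,0,0,0,0],[0,5,0,0,0,0,0]]'
python3 -m jog '[[0,5,0,0,0,0,0],[0,3,0,0,0,0,0],[0,0,0,0,0,0,0],[0,0,0,0,0,0,0]]'
python3 - <<'E'
from cell import vision
import cv2,numpy as np
a,b=[cv2.resize(vision.camera(n)["color"][130:290,180:300],None,fx=3.3,fy=3.3) for n in("side","top")]
cv2.imwrite("pics/r4.png",np.hstack([a,b]))
E
```

```text
clock: 17.4
eef_pos: [459.7, 337.8, 192.4]
eef_rot: [3.141, 0.001, 3.14]
wrist_force: [1.1, -0.1, 0.5]
finger_gap: 0.6
clock: 17.8
eef_pos: [459.8, 415.9, 191.5]
eef_rot: [-3.141, -0.001, -3.142]
wrist_force: [-0.4, -1.1, -0.6]
finger_gap: 0.6
```

View pics/r4.png

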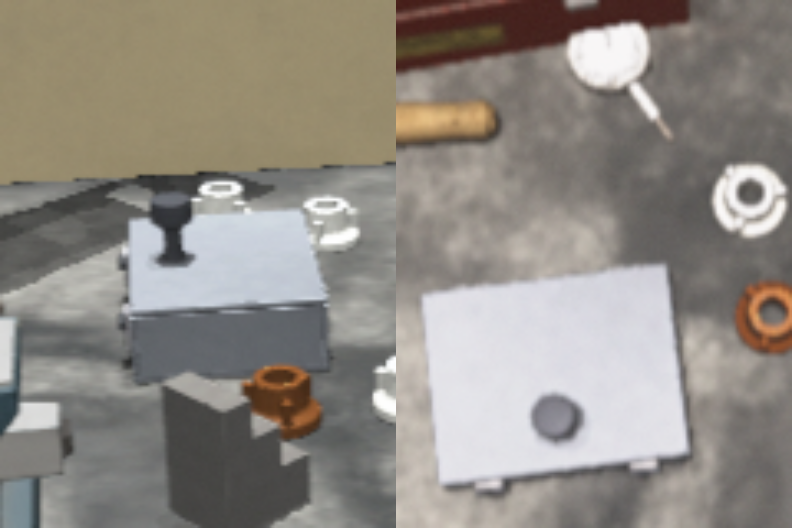

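Both views show the lid flat on the case, with the near edge at (130–328, 303) in the side view, and the arm clear. I'll hand in.

```bash
python3 -c "
from cell import order;print(order.sign_off())"
```

```text
the job is handed in; nothing more can be done
None
```

The loose casting is standing upright in the empty left (+y) bay, the packed one is still in its own bay, and the lid is shut. I handed the job in at about 18 s.

- **Lid opened first:** I nudged the lid further open before placing, from about 1.75 to 2.04 rad. Without that, the gripper body would not have cleared it over the bay.
- **Grasp:** My first grip, at 6 mm, was too near the top of the foot, so I opened, went 4 mm lower and gripped again. The finger gap then read about 47 mm, against the 49 mm given for the foot.
- **Placing:** I lowered the casting in small steps until the wrist felt the floor, at up to about 20 N. I released it there, and the pictures before closing showed both castings upright in their bays.
- **Closing:** I swung the lid shut from behind, pushing beside the knob. It ended at 50.5 mm, the height of a shut lid's outer face, with about 24 N total wrist force.
- **Last check:** After backing off, both views showed the lid flat on the case and the arm clear of everything. I could not see inside the case once the lid was shut. No checks failed.

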